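# Test the repaired counter bells

## Robot

A 6-joint arm with a two-finger parallel gripper is mounted at the origin on the work surface. World frame = base frame: x ahead of the robot, y to its left, z up, the work surface at z = 0. Lengths are in m, angles in rad, forces in N, time in s.
With the tool pointing down it reaches from about 0.3 to 0.875 m from the base axis. Payload 6.4 kg.
Tool frame: the origin (TCP) lies between the finger pads; the fingertips stand 25 mm ahead of it and the grasp point (between the pads) lies 6 mm ahead of it (ctrl.finger_overhang is the distance from the TCP to the fingertips, in m); x points along the fingers, z is the direction in which the jaws open and shut, and the axes are right-handed (so a half turn about x gives the same grasp; the last joint's range is limited). The gripper opens to 85 mm and grips with 20 to 120 N. Pads are 22 mm wide; open, the fingers measure 114 mm over their backs; the gripper's body (76 mm by 85 mm) begins 54 mm behind the grasp point. The pads swing forward as they close: fully open they stand 13 mm farther back than shut.
Start: joints at [-1.424, 0.181, 1.607, -0, 1.354, -0.206], TCP at [0.199, -0.54, 0.229] pointing down, gripper open.
Joint ranges: [-2.99, 2.99], [-0.89, 2.07], [0.3, 2.58], [-1.14, 4.28], [0, 2.63], [-3.12, 3.12]. Speed limits (rad/s): [2.57, 2.57, 3.01, 3.14, 3.14, 3.14].

## Interface

Orientations are given as a unit quaternion [w, x, y, z].
In Python, from bench import ctrl gives the robot as it stands.
- The arm moves only by the tool jog_arm, never from a script. Its argument "commands" is one flat list of numbers, 7 for each row, row after row: the shift along the tool's x, y, z as a fraction of full scale, then the turn, a rotation vector about the tool's x, y, z as a fraction of full scale, then the gripper's target within -1 to 1 (fully open at 1, half-way at 0, shut at -1). A call has 1 to 10 rows; each row is the pose to reach, as a shift and turn from the pose commanded when the call began, along the tool's axes at that moment, turning the shorter way round; what a row does not reach only later rows make up. Full scale, the value 1, is 0.2 m for a shift and 2 pi rad for a turn. A row lasts 1/8 s, in which the tool goes at most 62.5 mm and 10.7 degrees, less where a joint would pass 70% of its speed; a pose out of reach is approached as far as the arm can. A call with a number of a shift or a turn outside -1 to 1 is refused whole. A call with a gripper value outside its range is refused whole. The fingers move at their own pace and stop on an object; the grip force is fixed at half the most. Time passes only in rows, so rows that repeat a pose let the fingers close. It gives the time, the measured TCP pose, the force and the opening at its end, in the units of the state.
- ctrl.get_obs(): the state, without advancing time (a new reading comes with each control period).
- ctrl.camera(name): name is "side" or "top"; returns a dict with "frame" (384x512x3 uint8, red, green, blue), "K" (3x3 intrinsics, pixels), "rvec" (rotation vector, rad) and "tvec" (3), from world to camera coordinates, as OpenCV has them. Camera axes: x right, y down, z forward; pixel columns grow to the right and rows downward; lengths in m; the calibration is good to about 2 mm. A picture is of the moment at which its call begins. There is no depth.
- ctrl.hand_in(): hands the job in, once; it reports no verdict.
The state is a dict: "time_s": time; "q": joint angles; "dq": joint speeds; "joint_efforts": joint torques, N m; "eef_pos": TCP position; "eef_rot": TCP orientation; "wrist_force": force on the tool from outside, world axes, zero at the start; "torque": the same for the moment, N m; "opening": opening from 0.0 (shut) to 1.0 (fully open).
Only numpy, scipy, OpenCV 4.12 (cv2) and the standard library are available. Lean on these libraries where they do the work, as an engineer would, in place of code of your own. Each camera call takes 0.05 s, during which the arm holds its last target.

## Task

Two of the three counter call bells have been repaired and need testing before they go back on sale. With the fingertips, gently press the plunger of the smallest bell about half-way down or further, without driving it hard against its stop, and let it spring back up, then do the same with the largest bell, and withdraw. Do not touch the middle-sized bell, and do not lift or shift any bell or anything else on the counter.

Things in the scene. Friction and masses are not known exactly. Their poses are not given: they have to be found in the camera images.
- bell_small: the small counter call bell: a bright steel dome 60 mm across on a black foot, dome top 42 mm above the counter, loose, about 0.18 kg. Origin: centre of its underside, on the counter; z up
- small_plunger_top (a point): centre of the flat top of the small bell's plunger, a round steel cap 20 mm across and 6 mm thick on a thin stem in the middle of the dome; 62 mm above the counter while up
- small_plunger (a joint): travel of the small bell's plunger in m: 0 up, 0.010 fully down; straight down; the spring pushes back with about 1.4 N at the top, 5 N half-way and 8.4 N fully down (rigid stop beyond), and returns it when let go
- bell_middle: the middle counter call bell: a bright steel dome 82 mm across on a black foot, dome top 55 mm above the counter, loose, about 0.30 kg. Origin: centre of its underside, on the counter; z up
- middle_plunger_top (a point): centre of the flat top of the middle bell's plunger, a round steel cap 20 mm across and 6 mm thick on a thin stem in the middle of the dome; 75 mm above the counter while up
- middle_plunger (a joint): travel of the middle bell's plunger in m: 0 up, 0.010 fully down; straight down; the spring pushes back with about 1.4 N at the top, 5 N half-way and 8.4 N fully down (rigid stop beyond), and returns it when let go
- bell_large: the large counter call bell: a bright steel dome 105 mm across on a black foot, dome top 70 mm above the counter, loose, about 0.50 kg. Origin: centre of its underside, on the counter; z up
- large_plunger_top (a point): centre of the flat top of the large bell's plunger, a round steel cap 20 mm across and 6 mm thick on a thin stem in the middle of the dome; 90 mm above the counter while up
- large_plunger (a joint): travel of the large bell's plunger in m: 0 up, 0.010 fully down; straight down; the spring pushes back with about 1.4 N at the top, 5 N half-way and 8.4 N fully down (rigid stop beyond), and returns it when let go
- spool: bystander: turned wooden spool, 40 mm across, 45 mm tall, upright between the bells; origin at the middle of its underside
- weight: bystander: brass scale weight with a small knob, 38 mm across, 44 mm tall, between the bells; origin at the middle of its underside
- mug: bystander: green mug, 80 mm across, 85 mm tall, behind the bells; origin at the middle of its underside
- bowl: bystander: terracotta bowl, 120 mm across, 45 mm tall, behind the bells; origin at the middle of its underside
- pump_tin: bystander: round green tin with a white pump spout on top, 90 mm across, 153 mm tall, behind the bells; origin at the middle of its underside
- tankard: bystander: wooden tankard, 100 mm across at the foot, 105 mm tall, behind the bells; origin at the middle of its underside
- brush: bystander: brush with a dark wooden handle, 190 mm long, lying on the counter at the right, beside the bells; origin at the point on the counter under it
Mind the look-alikes: they are no part of the job. Leave any blue or red look-alike of the bell_small alone.

How it is judged:
On the way, in this order (a step that is already met when the one before it is completed fails the run):
1. the fingers press the small bell's plunger about half-way down (over 4.5 mm) or further while the large one's is up (value of joint small_plunger above 0.0045 m and contact force between the fingers and bell_small above 0.2 N and value of joint large_plunger below 0.002 m), for 0.03 s.
2. the small bell's plunger is back up (value of joint small_plunger below 0.002 m), for 0.05 s.
3. the fingers press the large bell's plunger about half-way down (over 4.5 mm) or further while the small one's is up (value of joint large_plunger above 0.0045 m and contact force between the fingers and bell_large above 0.2 N and value of joint small_plunger below 0.002 m), for 0.03 s.
4. the large bell's plunger is back up (value of joint large_plunger below 0.002 m), for 0.05 s.
At the end, for the whole second after the job is handed in: all three plungers are up (within 2 mm), every bell stands upright and still within 10 mm of where it began, and each of the other things within 15 mm of where it began (value of joint each of small_plunger, middle_plunger, large_plunger below 0.002 m and distance of each of bell_small, bell_middle, bell_large from where it was at the start of the episode below 0.01 m and angle between each of bell_small, bell_middle, bell_large's own z axis and vertical below 0.1 rad and linear speed of each of bell_small, bell_middle, bell_large below 0.02 m/s and distance of each of spool, weight, mug, bowl, pump_tin, tankard, brush from where it was at the start of the episode below 0.015 m); the robot touches nothing.
It fails at once if the middle-sized bell is touched (over 0.5 N) (contact force between any of the fingers, the arm and bell_middle above 0.5 N).
It fails at once if the small or large bell is pressed roughly (over 30 N) (contact force between any of the fingers, the arm and bell_small above 30 N or contact force between any of the fingers, the arm and bell_large above 30 N).
It fails at once if a bell is lifted (over 6 mm) or shifted (over 10 mm) (height (world z) of any of bell_small, bell_middle, bell_large above 0.006 m or distance of any of bell_small, bell_middle, bell_large from where it was at the start of the episode above 0.01 m).
It fails at once if another thing on the counter is lifted or shifted by over 15 mm (distance of any of spool, weight, mug, bowl, pump_tin, tankard, brush from where it was at the start of the episode above 0.015 m).
It also fails if it takes over 48 s, if anything falls off the work surface, if the arm or the gripper's body presses on something with over 40 N, if the wrist force passes 120 N, or if a joint passes its speed limit or range.

## Working session

There is one attempt and no reset: what is moved stays moved. The work goes in short steps, Python scripts to look and compute and a tool call to move; the robot and the scene stay as the last step left them, time stands still between calls to the robot, and variables do not carry over. Pictures are saved under pics/ and viewed, and the job is handed in when it is done.

Besides the shell and the picture viewer there is one more tool, called after "Request:" as a command line: name --argument value ..., lists and objects as JSON in quotes. jog_arm: Moves the arm, as the interface text tells. Its arguments: {"type":"object","properties":{"commands":{"type":"array","items":{"type":"number"}}},"required":["commands"]}

```bash
mkdir -p pics; ls; python3 - <<'E'
from bench import ctrl
import cv2,numpy as np,pickle
print(ctrl.get_obs(), ctrl.finger_overhang)
for n in("side","top"):
    c=ctrl.camera(n); pickle.dump(c,open(n+".pkl","wb")); cv2.imwrite(f"pics/{n}0.png",c["frame"][:,:,::-1])
    R=cv2.Rodrigues(np.array(c["rvec"]))[0]; print(n,c["K"],(-R.T@np.array(c["tvec"]).ravel()))
E
```

```text
pics
{'time_s': 0.0, 'q': array([-1.42430751e+00,  1.81520054e-01,  1.60801438e+00,  9.92017972e-06,
        1.35379431e+00, -2.06330448e-01]), 'dq': array([-9.64642515e-05, -9.14791838e-04,  1.60817247e-05,  5.26265822e-04,
       -1.44101362e-03,  1.02892264e-03]), 'joint_efforts': array([-6.51693449e-05, -4.44864357e+01, -3.51339626e+01, -1.11393324e-04,
        9.09472292e-03,  3.92855753e-06]), 'eef_pos': array([ 0.1986085 , -0.53901951,  0.22859287]), 'eef_rot': array([ 0.5795691 ,  0.40494166,  0.5804058 , -0.40404334]), 'wrist_force': array([-0.27357238, -0.49966481,  0.68316079]), 'torque': array([-0.01735356,  0.01798997, -0.03476052]), 'opening': 1.0025788779371005} 0.025
side [[366.82509572   0.         257.99560072]
 [  0.         366.82509572 194.69037536]
 [  0.           0.           1.        ]] [ 0.31367024 -0.80102658  0.55636008]
top [[393.08648591   0.         251.07547055]
 [  0.         393.08648591 193.27340146]
 [  0.           0.           1.        ]] [ 0.38694002 -0.08630206  1.19397886]
```

View pics/side0.png

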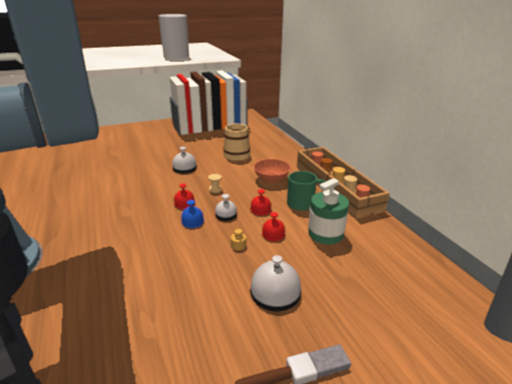

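View pics/top0.png

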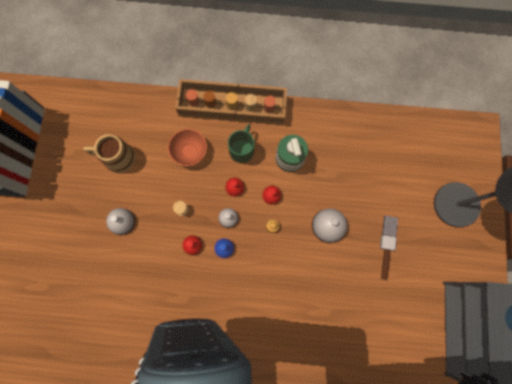

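The side view shows steel bells near (184,160), (226,207) and (276,283). In the top view they are at (120,221), (229,218) and (330,226). There are red look-alikes at top (235,187), (272,195) and (192,245), and a blue one at (225,248). Next I'll crop in close and measure.

```bash
python3 - <<'E'
import cv2,numpy as np,pickle
S=pickle.load(open("side.pkl","rb"))["frame"][:,:,::-1];T=pickle.load(open("top.pkl","rb"))["frame"][:,:,::-1]
def crop(I,u,v,r): return cv2.resize(I[v-r:v+r,u-r:u+r],(260,260),interpolation=cv2.INTER_NEAREST)
a=np.hstack([crop(S,184,160,26),crop(S,226,207,26),crop(S,276,280,32)])
b=np.hstack([crop(T,120,221,26),crop(T,229,218,26),crop(T,330,226,26)])
cv2.imwrite("pics/crop.png",np.vstack([a,b]))
E
```

```text
(no output)
```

View pics/crop.png

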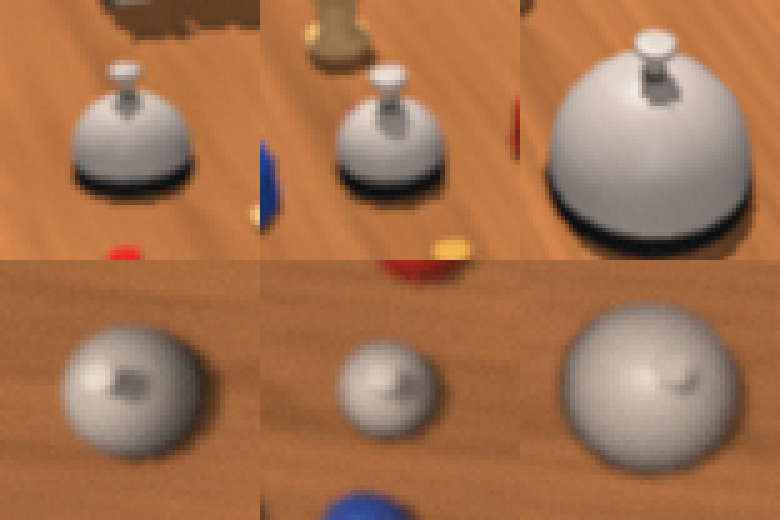

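```bash
cat > h.py <<'E'
import cv2,numpy as np,pickle
def ray(c,u,v,z):
    R=cv2.Rodrigues(np.array(c["rvec"]))[0];C=-R.T@np.array(c["tvec"]).ravel()
    d=R.T@np.linalg.inv(c["K"])@[u,v,1]; return C+d*(z-C[2])/d[2]
def proj(c,p): return cv2.projectPoints(np.array([p],float),c["rvec"],c["tvec"],c["K"],None)[0].ravel()
E
python3 - <<'E'
from h import *
S=pickle.load(open("side.pkl","rb"));T=pickle.load(open("top.pkl","rb"))
hsv=cv2.cvtColor(T["frame"],cv2.COLOR_RGB2HSV)
m=((hsv[:,:,1]<75)).astype(np.uint8)
n,l,st,ce=cv2.connectedComponentsWithStats(m)
for name,su,sv,tu,tv,h,hd in(("small",225.1,195.1,229,218,.062,.042),("mid",182.3,147.1,120,221,.075,.055),("large",277,257.4,330,226,.090,.070)):
    k=l[tv,tu]; print(name,"side ray",ray(S,su,sv,h).round(4))
    print("  mask",st[k],ce[k].round(1),"top ray",ray(T,*ce[k],hd*.4).round(4))
names=dict(spool=(181,208,.045),weight=(273,226,.03),red1=(235,187,.04),red2=(272,195,.04),red3=(192,245,.04),blue=(225,248,.04),brush=(390,230,.02),tin=(292,150,.1),mug=(242,147,.08))
for k,(u,v,z) in names.items(): print(k,ray(T,u,v,z).round(3))
from bench import ctrl
from scipy.spatial.transform import Rotation as Ro
q=ctrl.get_obs()["eef_rot"]; print(Ro.from_quat(q[[1,2,3,0]]).as_matrix().round(4))
E
```

```text
small side ray [ 0.5631 -0.0027  0.062 ]
  mask [219 209  19  18 271] [227.9 217.5] top ray [ 0.559  -0.0021  0.0168]
mid side ray [0.524  0.3213 0.075 ]
  mask [107 209  27  25 541] [119.9 220.9] top ray [0.5193 0.3194 0.022 ]
large side ray [ 0.5674 -0.3101  0.09  ]
  mask [313 209  34  33 879] [329.3 225. ] top ray [ 0.5613 -0.3068  0.028 ]
spool [0.571 0.137 0.045]
weight [ 0.543 -0.139  0.03 ]
red1 [ 0.65  -0.016  0.04 ]
red2 [ 0.635 -0.129  0.04 ]
red3 [0.466 0.092 0.04 ]
blue [ 0.465 -0.004  0.04 ]
brush [ 0.564 -0.49   0.02 ]
tin [ 0.761 -0.174  0.1  ]
mug [ 0.764 -0.027  0.08 ]
[[-3.000e-04  9.384e-01  3.455e-01]
 [ 1.600e-03  3.455e-01 -9.384e-01]
 [-1.000e+00  3.000e-04 -1.600e-03]]
```

The small bell is the middle one of the three, at about (0.561,-0.002), with the spool, weight, two reds and the blue around it. The large bell is at about (0.564,-0.308). I'll move high with the gripper shut, in three chunks.

Request:
jog_arm --commands '[0,0.29,-0.21,0,0,0,-1,0,0.58,-0.42,0,0,0,-1,0,0.88,-0.63,0,0,0,-1,0,0.88,-0.63,0,0,0,-1,0,0.88,-0.63,0,0,0,-1]'

```text
time_s: 0.72
eef_pos: [0.3212, -0.3587, 0.2293]
eef_rot: [0.581, 0.404, 0.581, -0.403]
wrist_force: [-0.0, 0.3, -0.6]
opening: -0.0
```

Request:
jog_arm --commands '[0,0.29,-0.21,0,0,0,-1,0,0.58,-0.42,0,0,0,-1,0,0.88,-0.63,0,0,0,-1,0,0.88,-0.63,0,0,0,-1,0,0.88,-0.63,0,0,0,-1]'

```text
time_s: 1.35
eef_pos: [0.4425, -0.181, 0.2293]
eef_rot: [0.58, 0.404, 0.581, -0.404]
wrist_force: [0.2, -0.7, 1.0]
opening: -0.0
```

Request:
jog_arm --commands '[0,0.29,-0.21,0,0,0,-1,0,0.58,-0.42,0,0,0,-1,0,0.87,-0.63,0,0,0,-1,0,0.87,-0.63,0,0,0,-1,0,0.87,-0.63,0,0,0,-1,0,0.87,-0.63,0,0,0,-1]'

```text
time_s: 2.1
eef_pos: [0.5613, -0.0051, 0.2291]
eef_rot: [0.579, 0.405, 0.58, -0.405]
wrist_force: [-0.2, 0.2, -0.3]
opening: -0.004
```

Request:
jog_arm --commands '[0.2,0.005,-0.014,0,0,0,-1,0.4,0.005,-0.014,0,0,0,-1,0.5,0.005,-0.014,0,0,0,-1,0.5,0.005,-0.014,0,0,0,-1]'

```text
time_s: 2.6
eef_pos: [0.5598, -0.0017, 0.1278]
eef_rot: [0.578, 0.404, 0.581, -0.406]
wrist_force: [-1.2, 0.1, 0.3]
opening: -0.001
```

```bash
python3 - <<'E'
from bench import ctrl
from h import *
o=ctrl.get_obs(); p=o["eef_pos"];print(p)
ims=[]
for n,(u,v) in(("side",(226,190)),("top",(229,215))):
    c=ctrl.camera(n); I=c["frame"][:,:,::-1].copy(); r=50
    q=proj(c,p-[0,0,.025]); print(n,q)
    u,v=map(int,q)
    ims.append(cv2.resize(I[v-r:v+r,u-r:u+r],(400,400),interpolation=cv2.INTER_NEAREST)); print(u,v)
cv2.imwrite("pics/c1.png",np.hstack(ims))
E
```

```text
[ 0.55980551 -0.00174327  0.12780042]
side [223.24894633 181.55327911]
223 181
top [226.0229423  212.56149702]
226 212
```

View pics/c1.png

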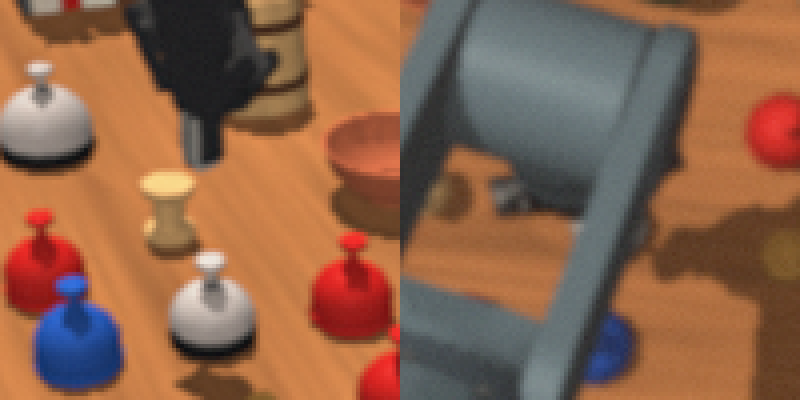

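The fingertip appears about 9 px higher in the side view than predicted. I'll look again before going down.

```bash
python3 - <<'E'
from bench import ctrl
from h import *
o=ctrl.get_obs(); p=o["eef_pos"];print(p,o["eef_rot"],o["opening"])
ims=[]
c=ctrl.camera("side"); I=c["frame"][:,:,::-1].copy()
C=I[90:240,150:300]; C=cv2.resize(C,(600,600),interpolation=cv2.INTER_NEAREST)
for dz in(0,-.025): 
    q=(proj(c,p+[0,0,dz])-[150,90]+.5)*4; print(q); cv2.circle(C,tuple(int(x) for x in q),4,(0,255,255),-1)
for z in (0.062,0): 
    q=(proj(c,[.561,-.002,z])-[150,90]+.5)*4; cv2.circle(C,tuple(int(x) for x in q),3,(255,0,255),-1)
cv2.imwrite("pics/c2.png",C)
E
```

```text
[ 0.56196911 -0.00155488  0.13040046] [ 0.57999511  0.40508377  0.57926873 -0.40492042] 0.0017912540935030126
[296.64527877 329.34819462]
[297.96488383 363.95274926]
```

View pics/c2.png

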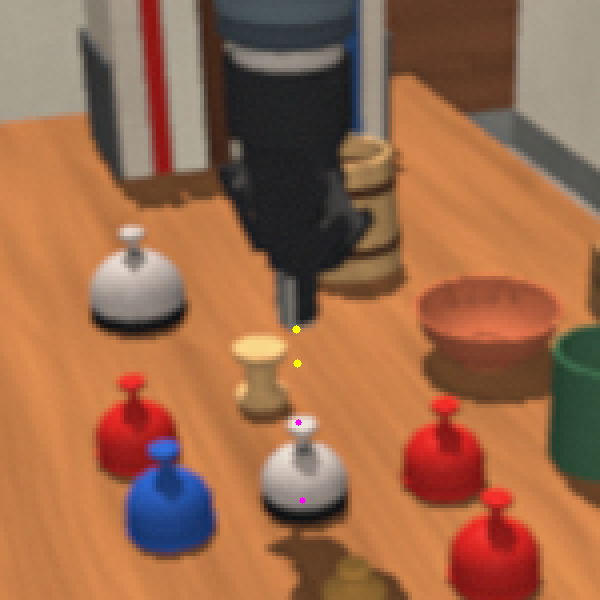

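```bash
python3 - <<'E'
from bench import ctrl
from h import *
p=ctrl.get_obs()["eef_pos"]
c=ctrl.camera("top"); I=c["frame"][:,:,::-1].copy()
a,b=150,130
C=cv2.resize(I[b:b+150,a:a+150],(600,600),interpolation=cv2.INTER_NEAREST)
for dz in(.15,.05,0,-.025): 
    q=(proj(c,p+[0,0,dz])-[a,b]+.5)*4; print(dz,q); cv2.circle(C,tuple(int(x) for x in q),3,(0,255,255),-1)
cv2.imwrite("pics/c3.png",C)
E
```

```text
0.15 [287.53633911 278.87673735]
0.05 [298.63639818 308.80915036]
0 [303.43112918 321.73861929]
-0.025 [305.66898495 327.77321989]
```

View pics/c3.png

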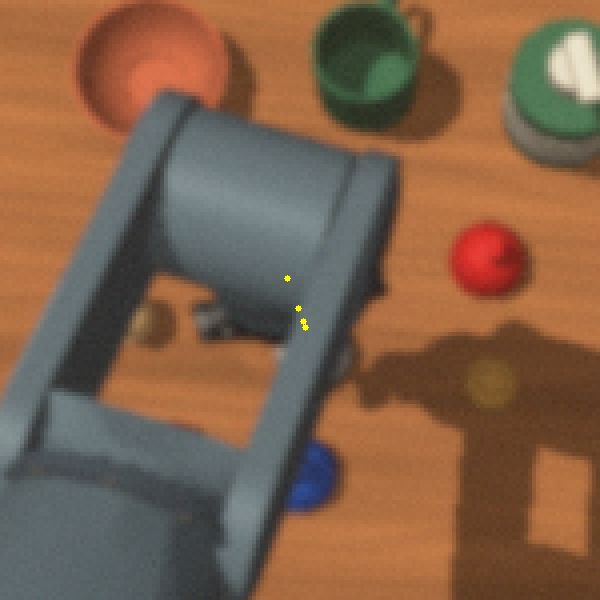

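Request:
jog_arm --commands '[0.1,0,0,0,0,0,-1,0.17,0,0,0,0,0,-1,0.17,0,0,0,0,0,-1]'

```text
time_s: 3.18
eef_pos: [0.561, -0.0001, 0.0948]
eef_rot: [0.579, 0.404, 0.581, -0.405]
wrist_force: [0.3, 0.8, 0.4]
opening: 0.002
```

```bash
cat > look.py <<'E'
from bench import ctrl
from h import *
import sys
o=ctrl.get_obs(); p=o["eef_pos"];print(p,o["wrist_force"])
ims=[]
r=28
for n in("side","top"):
    c=ctrl.camera(n); I=c["frame"][:,:,::-1].copy()
    q=proj(c,p-[0,0,.025]); u,v=map(int,q)
    C=cv2.resize(I[v-r:v+r,u-r:u+r],(400,400),interpolation=cv2.INTER_NEAREST)
    for dz in(0,-.025):
        k=(proj(c,p+[0,0,dz])-[u-r,v-r]+.5)*400/2/r; cv2.circle(C,tuple(int(x) for x in k),3,(0,255,255),-1)
    ims.append(C)
cv2.imwrite(sys.argv[1],np.hstack(ims))
E
python3 look.py pics/c4.png
```

```text
[ 5.60950999e-01 -6.13310555e-05  9.47807216e-02] [0.27006053 0.79161452 0.3847278 ]
```

View pics/c4.png

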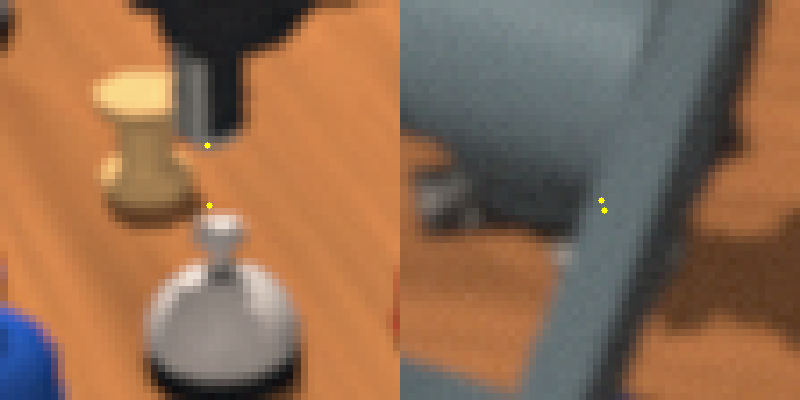

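Request:
jog_arm --commands '[0.0,0.011,0.012,0,0,0,-1,0.025,0.011,0.012,0,0,0,-1,0.05,0.011,0.012,0,0,0,-1,0.05,0.011,0.012,0,0,0,-1]'

```text
time_s: 3.78
eef_pos: [0.564, -0.0015, 0.0848]
eef_rot: [0.58, 0.404, 0.58, -0.405]
wrist_force: [-0.1, -0.1, 0.2]
opening: 0.002
```

```bash
python3 look.py pics/c5.png
```

```text
[ 0.56397188 -0.00153666  0.08475743] [-0.0961576  -0.13215486  0.22165075]
```

View pics/c5.png

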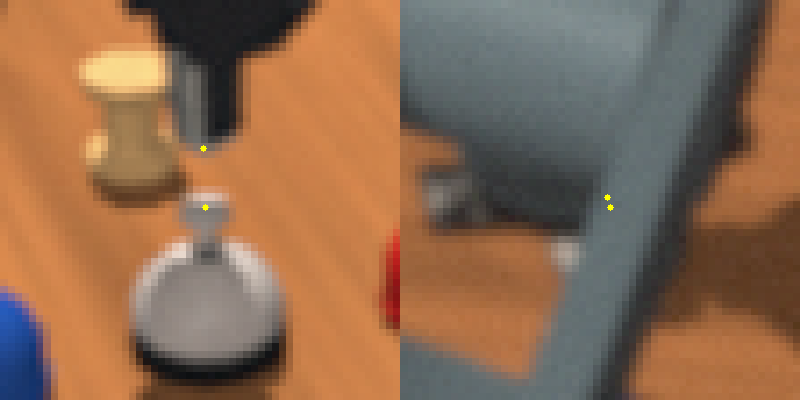

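Request:
jog_arm --commands '[0.02,0,0,0,0,0,-1,0.04,0,0,0,0,0,-1,0.04,0,0,0,0,0,-1]'

```text
time_s: 4.25
eef_pos: [0.5641, -0.0016, 0.0769]
eef_rot: [0.58, 0.404, 0.58, -0.405]
wrist_force: [0.2, 0.3, 0.7]
opening: 0.0
```

```bash
python3 look.py pics/c6.png
```

```text
[ 0.56413645 -0.00156728  0.07694012] [0.21597541 0.28417831 0.70223535]
```

View pics/c6.png

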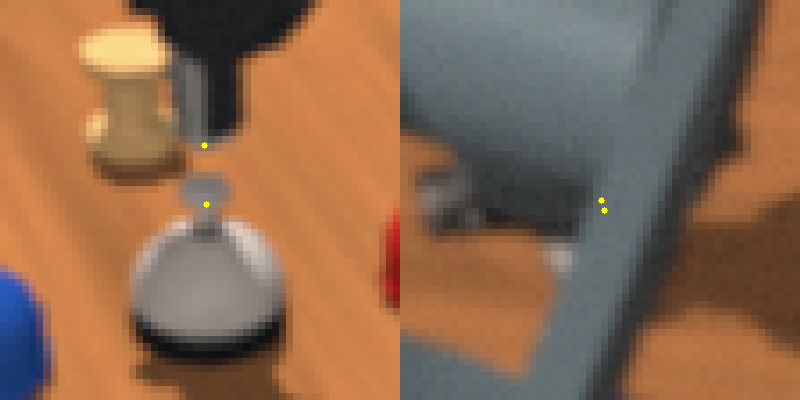

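The tip appears at TCP height. It could instead be offset sideways, because one view can't tell the two apart. I'll raise the arm and tilt the tool so that both cameras see the tip.

Request:
jog_arm --commands '[-0.25,0,0,0,0,0,-1,-0.5,0,0,0,0,0,-1,-0.5,0,0,0,-0.045,0.12,-1,-0.5,0,0,0,-0.045,0.12,-1,-0.5,0,0,0,-0.045,0.12,-1,-0.5,0,0,0,-0.045,0.12,-1,-0.5,0,0,0,-0.045,0.12,-1,-0.5,0,0,0,-0.045,0.12,-1]'

```text
time_s: 5.35
eef_pos: [0.5629, -0.0013, 0.1761]
eef_rot: [0.761, 0.53, 0.306, -0.216]
wrist_force: [-0.4, 0.4, 0.7]
opening: 0.001
```

```bash
python3 - <<'E'
from bench import ctrl
from h import *
from scipy.spatial.transform import Rotation as Ro
o=ctrl.get_obs(); p=o["eef_pos"];R=Ro.from_quat(o["eef_rot"][[1,2,3,0]]).as_matrix();print(p,R[:,0])
ims=[];r=36
for n in("side","top"):
    c=ctrl.camera(n); pickle.dump((c,p,R),open(n+"t.pkl","wb")); I=c["frame"][:,:,::-1].copy()
    q=proj(c,p+R[:,0]*.025); u,v=map(int,q); print(n,u-r,v-r)
    C=cv2.resize(I[v-r:v+r,u-r:u+r],(400,400),interpolation=cv2.INTER_NEAREST)
    for dz in(0,.025):
        k=(proj(c,p+R[:,0]*dz)-[u-r,v-r]+.5)*400/2/r; cv2.circle(C,tuple(int(x) for x in k),2,(0,255,255),-1)
    ims.append(C)
cv2.imwrite("pics/c7.png",np.hstack(ims))
E
```

```text
[ 0.56293262 -0.00125626  0.1761104 ] [ 0.71929539 -0.00376336 -0.69469416]
side 194 124
top 189 165
```

View pics/c7.png

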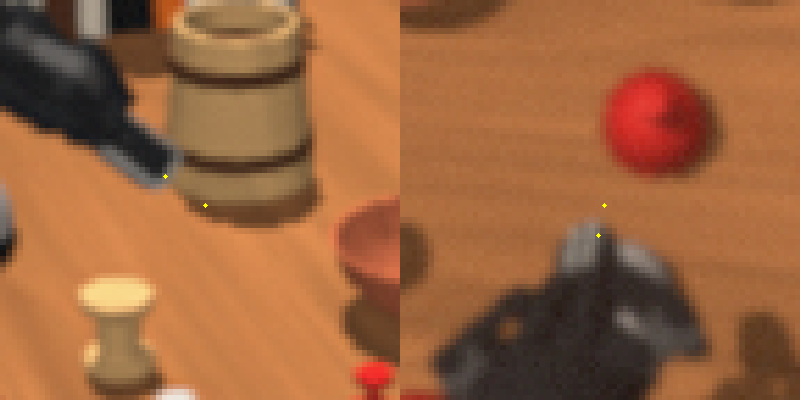

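Both views now put the tip within a few mm of the TCP, so the offset is in length and not sideways. I'll untilt and descend, watching the force.

Request:
jog_arm --commands '[0,0,0,0,0.045,-0.12,-1,0,0,0,0,0.045,-0.12,-1,0,0,0,0,0.045,-0.12,-1,0,0,0,0,0.045,-0.12,-1,0,0,0,0,0.045,-0.12,-1,0,0,0,0,0.045,-0.12,-1]'

```text
time_s: 6.2
eef_pos: [0.5672, -0.0029, 0.1777]
eef_rot: [0.581, 0.404, 0.579, -0.406]
wrist_force: [0.3, -0.5, -0.1]
opening: -0.009
```

Request:
jog_arm --commands '[0.2,0,0,0,0,0,-1,0.4,0,0,0,0,0,-1,0.5,0,0,0,0,0,-1,0.5,0,0,0,0,0,-1]'

```text
time_s: 6.7
eef_pos: [0.5628, -0.0019, 0.0763]
eef_rot: [0.579, 0.404, 0.58, -0.405]
wrist_force: [0.0, -0.3, -0.3]
opening: -0.001
```

Request:
jog_arm --commands '[0.01,0,0,0,0,0,-1,0.02,0,0,0,0,0,-1,0.03,0,0,0,0,0,-1,0.03,0,0,0,0,0,-1]'

```text
time_s: 7.2
eef_pos: [0.5647, -0.0017, 0.0717]
eef_rot: [0.58, 0.405, 0.58, -0.404]
wrist_force: [-1.0, 0.2, 0.5]
opening: -0.004
```

```bash
python3 look.py pics/c8.png
```

```text
[ 0.56465079 -0.00168919  0.07168481] [-1.0434029   0.15870092  0.47008562]
```

View pics/c8.png

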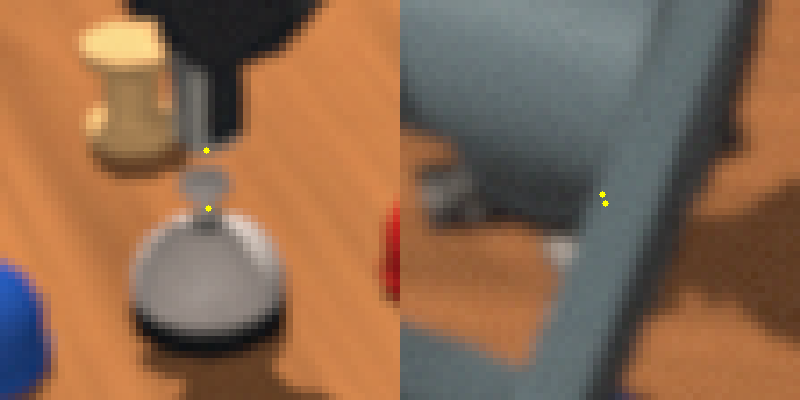

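The finger is centred above the cap with a gap of about 10 mm. Next I'll go down in small steps.

Request:
jog_arm --commands '[0.01,0,0,0,0,0,-1,0.02,0,0,0,0,0,-1,0.03,0,0,0,0,0,-1,0.03,0,0,0,0,0,-1]'

```text
time_s: 7.8
eef_pos: [0.5644, -0.0016, 0.0652]
eef_rot: [0.58, 0.404, 0.58, -0.405]
wrist_force: [-0.2, -0.5, 0.1]
opening: 0.005
```

Request:
jog_arm --commands '[0.01,0,0,0,0,0,-1,0.015,0,0,0,0,0,-1,0.015,0,0,0,0,0,-1]'

```text
time_s: 8.18
eef_pos: [0.5645, -0.0016, 0.0624]
eef_rot: [0.58, 0.404, 0.58, -0.405]
wrist_force: [0.5, -0.3, 0.0]
opening: 0.004
```

```bash
python3 look.py pics/c9.png
```

```text
[ 0.56448145 -0.00162326  0.06238649] [ 0.46258217 -0.34863796  0.02771827]
```

View pics/c9.png

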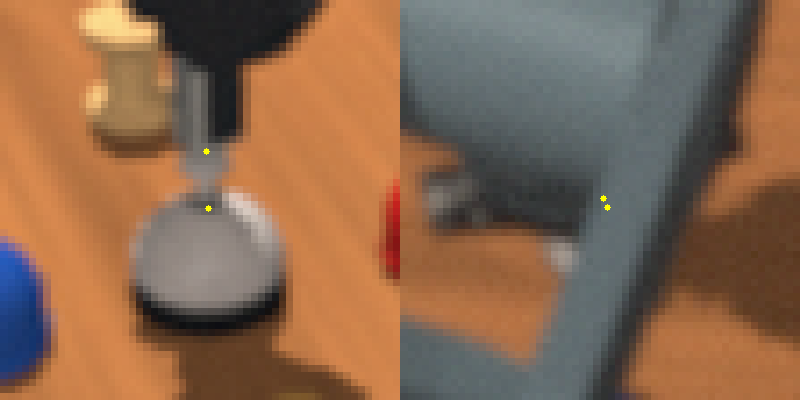

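Request:
jog_arm --commands '[0.01,0,0,0,0,0,-1,0.01,0,0,0,0,0,-1,0.01,0,0,0,0,0,-1]'

```text
time_s: 8.65
eef_pos: [0.5645, -0.0016, 0.0604]
eef_rot: [0.58, 0.404, 0.58, -0.404]
wrist_force: [-0.2, 0.1, 0.6]
opening: -0.0
```

Request:
jog_arm --commands '[0.01,0,0,0,0,0,-1,0.01,0,0,0,0,0,-1,0.01,0,0,0,0,0,-1]'

```text
time_s: 9.02
eef_pos: [0.5646, -0.0017, 0.0586]
eef_rot: [0.58, 0.405, 0.58, -0.404]
wrist_force: [-1.1, 0.3, 2.7]
opening: 0.002
```

Request:
jog_arm --commands '[0.01,0,0,0,0,0,-1,0.01,0,0,0,0,0,-1,0.01,0,0,0,0,0,-1]'

```text
time_s: 9.4
eef_pos: [0.5647, -0.0017, 0.0566]
eef_rot: [0.58, 0.405, 0.58, -0.404]
wrist_force: [-0.6, 0.3, 4.2]
opening: -0.002
```

Contact came at about z=0.060. The force is now 4.2 N, which means about 4 mm of travel. I'll press 3 mm more and hold.

Request:
jog_arm --commands '[0.01,0,0,0,0,0,-1,0.015,0,0,0,0,0,-1,0.015,0,0,0,0,0,-1,0.015,0,0,0,0,0,-1]'

```text
time_s: 9.9
eef_pos: [0.5647, -0.0017, 0.0537]
eef_rot: [0.58, 0.405, 0.58, -0.404]
wrist_force: [-2.4, 0.5, 5.7]
opening: 0.001
```

```bash
python3 look.py pics/c10.png
```

```text
[ 0.56469484 -0.00168929  0.05366888] [-2.35997068  0.53447727  5.71329083]
```

View pics/c10.png

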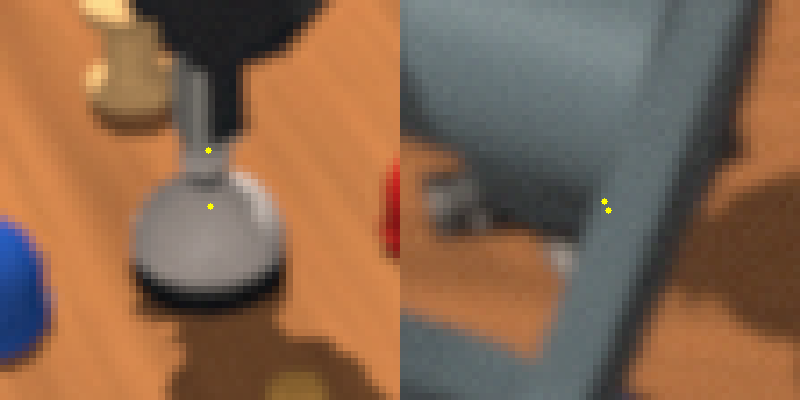

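The plunger is visibly down, about 6 mm. I'll add 1 mm for margin, then release straight up.

Request:
jog_arm --commands '[0.006,0,0,0,0,0,-1,0.006,0,0,0,0,0,-1,0.006,0,0,0,0,0,-1]'

```text
time_s: 10.38
eef_pos: [0.5647, -0.0017, 0.0526]
eef_rot: [0.58, 0.405, 0.58, -0.404]
wrist_force: [-1.0, 1.3, 7.7]
opening: 0.001
```

Request:
jog_arm --commands '[-0.03,0,0,0,0,0,-1,-0.1,0,0,0,0,0,-1,-0.3,0,0,0,0,0,-1,-0.5,0,0,0,0,0,-1,-0.7,0,0,0,0,0,-1,-0.7,0,0,0,0,0,-1,-0.7,0,0,0,0,0,-1]'

```text
time_s: 11.25
eef_pos: [0.5641, -0.0016, 0.192]
eef_rot: [0.58, 0.404, 0.58, -0.405]
wrist_force: [-0.2, -0.4, -0.7]
opening: -0.001
```

```bash
python3 - <<'E'
from bench import ctrl
from h import *
p=ctrl.get_obs()["eef_pos"]; print(p)
c=ctrl.camera("side"); I=c["frame"][:,:,::-1]
S=pickle.load(open("side.pkl","rb"))["frame"][:,:,::-1]
f=lambda I:cv2.resize(I[180:230,190:260],(390,280),interpolation=cv2.INTER_NEAREST)
cv2.imwrite("pics/c11.png",np.hstack([f(S),f(I)]))
S=pickle.load(open("side.pkl","rb"))
# large: cap target, corrected by the same side-view residual
print(ray(S,277,257.4,.09))
E
```

```text
[ 0.56405311 -0.00156009  0.19196447]
[ 0.56738985 -0.31012486  0.09      ]
```

View pics/c11.png

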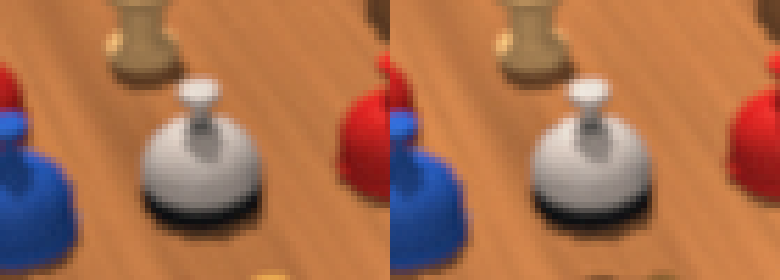

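The plunger is back up and the bell has not moved. Next is the large bell at (0.567,-0.309).

Request:
jog_arm --commands '[0,-0.087,0.24,0,0,0,-1,0,-0.173,0.48,0,0,0,-1,0,-0.26,0.724,0,0,0,-1,0,-0.26,0.724,0,0,0,-1,0,-0.26,0.724,0,0,0,-1]'

```text
time_s: 11.92
eef_pos: [0.5649, -0.1549, 0.1908]
eef_rot: [0.579, 0.405, 0.581, -0.405]
wrist_force: [-0.2, 0.7, 0.5]
opening: 0.002
```

Request:
jog_arm --commands '[0,-0.087,0.24,0,0,0,-1,0,-0.173,0.48,0,0,0,-1,0,-0.257,0.724,0,0,0,-1,0,-0.257,0.724,0,0,0,-1,0,-0.257,0.724,0,0,0,-1]'

```text
time_s: 12.55
eef_pos: [0.5676, -0.3073, 0.1915]
eef_rot: [0.58, 0.404, 0.581, -0.404]
wrist_force: [-0.7, 0.4, 0.0]
opening: 0.001
```

Request:
jog_arm --commands '[0.15,0,0,0,0,0,-1,0.3,0,0,0,0,0,-1,0.41,0,0,0,0,0,-1,0.41,0,0,0,0,0,-1,0.41,0,0,0,0,0,-1]'

```text
time_s: 13.18
eef_pos: [0.5684, -0.3082, 0.1114]
eef_rot: [0.581, 0.404, 0.58, -0.404]
wrist_force: [-0.3, 0.1, 0.0]
opening: -0.0
```

```bash
python3 look.py pics/c12.png
```

```text
[ 0.56838858 -0.30817185  0.11138522] [-0.32017462  0.10672531  0.02594405]
```

View pics/c12.png

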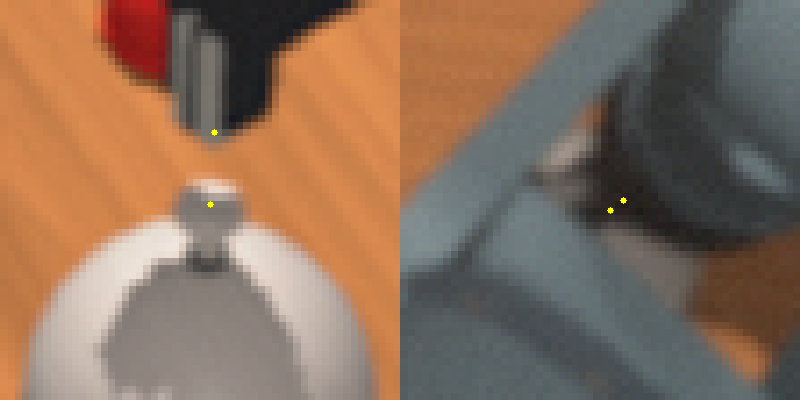

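Aligned with the large cap, with contact expected at TCP z of about 0.088.

Request:
jog_arm --commands '[0.03,0,0,0,0,0,-1,0.06,0,0,0,0,0,-1,0.09,0,0,0,0,0,-1,0.09,0,0,0,0,0,-1]'

```text
time_s: 13.78
eef_pos: [0.567, -0.3088, 0.0913]
eef_rot: [0.579, 0.405, 0.581, -0.405]
wrist_force: [-0.4, 0.1, 0.2]
opening: -0.0
```

Request:
jog_arm --commands '[0.01,0,0,0,0,0,-1,0.02,0,0,0,0,0,-1,0.02,0,0,0,0,0,-1]'

```text
time_s: 14.15
eef_pos: [0.5677, -0.3092, 0.0884]
eef_rot: [0.58, 0.404, 0.58, -0.405]
wrist_force: [-0.0, 0.6, 0.2]
opening: 0.001
```

Request:
jog_arm --commands '[0.01,0,0,0,0,0,-1,0.015,0,0,0,0,0,-1,0.015,0,0,0,0,0,-1]'

```text
time_s: 14.52
eef_pos: [0.5678, -0.3093, 0.0856]
eef_rot: [0.58, 0.404, 0.58, -0.405]
wrist_force: [-0.7, 0.1, 3.0]
opening: -0.004
```

```bash
python3 look.py pics/c13.png
```

```text
[ 0.56778482 -0.30928892  0.08559254] [-0.74747379  0.14308941  3.01143632]
```

View pics/c13.png

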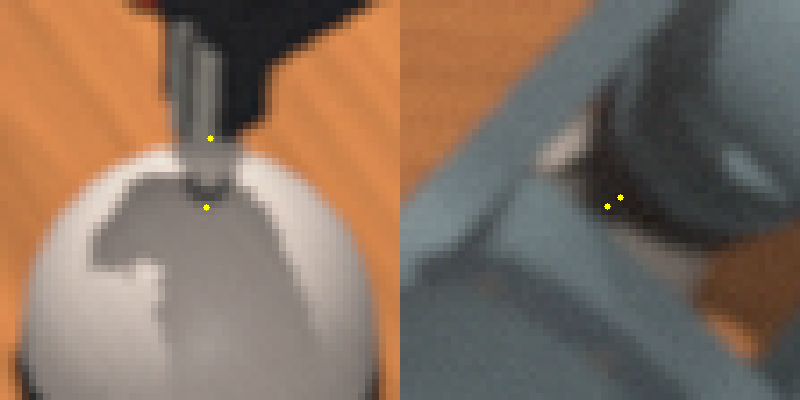

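Contact on the cap at 3 N, about 2–3 mm of travel. I'll press about 5 mm more in two steps.

Request:
jog_arm --commands '[0.01,0,0,0,0,0,-1,0.015,0,0,0,0,0,-1,0.015,0,0,0,0,0,-1]'

```text
time_s: 15.0
eef_pos: [0.5678, -0.3093, 0.0825]
eef_rot: [0.58, 0.404, 0.58, -0.404]
wrist_force: [-0.3, 1.1, 5.3]
opening: 0.0
```

Request:
jog_arm --commands '[0.01,0,0,0,0,0,-1,0.01,0,0,0,0,0,-1,0.01,0,0,0,0,0,-1]'

```text
time_s: 15.38
eef_pos: [0.5678, -0.3093, 0.0808]
eef_rot: [0.58, 0.404, 0.58, -0.405]
wrist_force: [-1.1, 0.1, 6.0]
opening: -0.002
```

Request:
jog_arm --commands '[0.005,0,0,0,0,0,-1,0.005,0,0,0,0,0,-1,0.005,0,0,0,0,0,-1]'

```text
time_s: 15.75
eef_pos: [0.5678, -0.3093, 0.0799]
eef_rot: [0.58, 0.404, 0.58, -0.405]
wrist_force: [-1.7, 0.6, 6.8]
opening: -0.001
```

Request:
jog_arm --commands '[-0.03,0,0,0,0,0,-1,-0.1,0,0,0,0,0,-1,-0.3,0,0,0,0,0,-1,-0.5,0,0,0,0,0,-1,-0.7,0,0,0,0,0,-1,-0.7,0,0,0,0,0,-1,-0.7,0,0,0,0,0,-1]'

```text
time_s: 16.62
eef_pos: [0.5671, -0.3087, 0.2186]
eef_rot: [0.58, 0.405, 0.58, -0.404]
wrist_force: [0.3, 0.8, -0.4]
opening: -0.0
```

```bash
python3 - <<'E'
from bench import ctrl
from h import *
p=ctrl.get_obs()["eef_pos"]; print(p)
c=ctrl.camera("side"); I=c["frame"][:,:,::-1]
S=pickle.load(open("side.pkl","rb"))["frame"][:,:,::-1]
f=lambda I:cv2.resize(I[130:330,150:350],(400,400),interpolation=cv2.INTER_NEAREST)
cv2.imwrite("pics/c14.png",np.hstack([f(S),f(I)]))
E
```

```text
[ 0.56711026 -0.30871811  0.21863478]
```

View pics/c14.png

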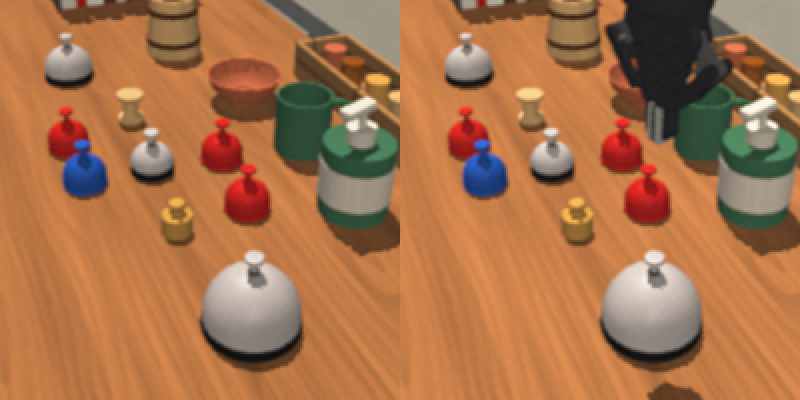

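The before and after views match: all plungers are up, nothing has shifted, and the arm is clear at z=0.22. Handing in now.

```bash
python3 -c "
from bench import ctrl
print(ctrl.hand_in())"
```

```text
the job is handed in; nothing more can be done
None
```

I pressed and released the small bell's plunger, then the large bell's, and withdrew. I handed the job in at about 17 s of the 48 s allowed; no verdict was reported.

- **Presses:** the peak wrist force was about 7.7 N on the small bell and 6.8 N on the large. Judging by the spring figures, each plunger went down about 7–9 mm, past half-way and short of the stop. I had no direct reading of plunger travel.
- **Last check:** the final side view matches the starting one. All three plungers are up, no bell or bystander in that crop has visibly moved, and I never went near the middle bell. The brush was outside the crop, so I didn't check it, but the arm stayed well away from it. The wrist force was back to about zero with the arm clear at z = 0.22.
- **Disagreement:** the shut fingertips were at about the TCP itself, not 25 mm ahead of it as stated. I confirmed this by tilting the tool so both cameras could see the tip, and from the height where it first touched the plunger. I set the press depth by contact force because of it.

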